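Put the analyser's reference standards away

TASK

The check of the analyser is over: take the stack of four reference standards on the check plate apart and put each one in the storage tray of its own shape and size, upright and flat on the tray's floor. Set each piece down before you let go, do not drop any, and leave the dish of pellets where it is.

Things in the scene. Friction and masses are not known exactly. Their poses are not given: they have to be found in the camera images.
- pin: Brass reference standard, a plain upright cylinder, 20 mm in diameter and 34 mm tall, about 90 g: the top piece of the stack. Origin at the centre of its underside, z up along its axis.
- hex_block: Dark steel reference standard, a hexagonal prism, 32 mm across the flats and 28 mm tall, about 200 g: second from the top of the stack, under the pin. Origin at the centre of its underside, z up; its y axis is square to one pair of flats, the other flats follow every 60 degrees.
- square_block: White ceramic reference standard, a square block 45 x 45 mm and 28 mm tall, about 210 g: third from the top of the stack, under the hexagonal block. Origin at the centre of its underside, z up; x and y are square to its sides.
- disc: Dull grey metal reference standard, a round disc 66 mm in diameter and 28 mm tall, about 250 g: the bottom piece of the stack, under the square block. Origin at the centre of its underside, z up along its axis.
- check_plate: Fixed round cream-painted plate, 110 mm in diameter and 8 mm high, on which the stack (disc, square block, hexagonal block, pin, each standing loose on the one below, centred to within a few mm) stands at the start. Origin at the centre of its underside, on the bench.
- small_round_tray: Fixed shallow storage tray with a light grey rim and a dark floor, round, 36 mm inside and 48 mm outside: the place of the pin. Its floor is 5 mm and its rim 11 mm above the bench (6 mm thick); its piece has 8 mm of play all round. Origin at the centre of its underside, on the bench; z up.
- hex_tray: Fixed shallow storage tray with a light grey rim and a dark floor, hexagonal, 48 mm inside and 60 mm outside across the flats, its y axis square to one pair of flats: the place of the hexagonal block. Its floor is 5 mm and its rim 11 mm above the bench (6 mm thick); its piece has 8 mm of play all round. Origin at the centre of its underside, on the bench; z up.
- square_tray: Fixed shallow storage tray with a light grey rim and a dark floor, square, 61 x 61 mm inside and 73 x 73 mm outside, x and y square to its sides: the place of the square block. Its floor is 5 mm and its rim 11 mm above the bench (6 mm thick); its piece has 8 mm of play all round. Origin at the centre of its underside, on the bench; z up.
- large_round_tray: Fixed shallow storage tray with a light grey rim and a dark floor, round, 82 mm inside and 94 mm outside: the place of the disc. Its floor is 5 mm and its rim 11 mm above the bench (6 mm thick); its piece has 8 mm of play all round. Origin at the centre of its underside, on the bench; z up.
- pellet_dish: Loose open glass dish of white pellets, 90 mm in diameter and 16 mm high, standing to one side of the work; to be left alone. Origin at the centre of its underside.
There are look-alikes about, which are no part of the job. What is shaped like the large_round_tray but yellow is not meant.

How it is judged:
By the outcome, as a careful person would: the job done as asked, in the order asked, and still so for the second after the job is handed in, with the robot touching nothing.
It also fails if it takes over 118 s, if anything falls off the work surface, if the arm or the gripper's body presses on something with over 40 N, if the wrist force passes 120 N, or if a joint passes its speed limit or range.

ROBOT

A 6-joint arm with a two-finger parallel gripper is mounted at the origin on the work surface. World frame = base frame: x ahead of the robot, y to its left, z up, the work surface at z = 0. Lengths are in m, angles in rad, forces in N, time in s.
With the tool pointing down it reaches from about 0.35 to 0.875 m from the base axis. Payload 4.2 kg.
Tool frame: the origin (TCP) lies at the very end of the fingers, on their centre line; the grasp point (between the pads) lies 19 mm behind it; y points along the fingers, z is the direction in which the jaws open and shut, and the axes are right-handed (so a half turn about y gives the same grasp; the last joint's range is limited). The gripper opens to 85 mm and grips with 20 to 120 N. Pads are 22 mm wide; open, the fingers measure 114 mm over their backs; the gripper's body (76 mm by 85 mm) begins 54 mm behind the grasp point. The pads swing forward as they close: fully open they stand 13 mm farther back than shut.
Start: joints at [-0.966, 0.385, 0.008, 0, -1.194, -0.259], TCP at [0.212, -0.588, 0.207] pointing down, gripper open.
Joint ranges: [-3.14, 3.14], [-1.21, 2.06], [-1.07, 1.41], [-3.16, 2.05], [-2.99, -0.16], [-3.1, 3.1]. Speed limits (rad/s): [2.79, 2.79, 3.14, 3.14, 3.14, 3.14].

INTERFACE

Orientations are given as a unit quaternion [w, x, y, z].
In Python, from workcell import * gives the robot as it stands. The module is installed in compiled form; this text tells all that it offers.
- The arm moves only by the shell command python3 -m creep 'ROWS' [FORCE]. ROWS is a JSON object of lists of equal length, an entry for each row: "travel": the shift along the tool's x, y, z in mm, a list of three; "delta_rot": the turn, a rotation vector about the tool's x, y, z in rad, a list of three; "grip": the closure, from 0 (fully open) to 1 (shut). In form: {"travel": [[dx, dy, dz], ...], "delta_rot": [[ax, ay, az], ...], "grip": [grip, ...]}. A call has 1 to 8 rows; each row shifts and turns the commanded pose from where the row before left it, along the tool's axes as they then stand; what a row does not reach is not made up. A row lasts 1/8 s, in which the tool goes at most 62.5 mm and 10.7 degrees, less where a joint would pass 70% of its speed; a pose out of reach is approached as far as the arm can. A call with a gripper value outside its range is refused whole. The fingers move at their own pace and stop on an object; FORCE is the grip in N (left out, the last holds). Time passes only in rows, so rows that do not move let the fingers close. It gives the time, the measured TCP pose, the force and the opening at its end, in the units of the state.
- read_state(): the state, without advancing time (a new reading comes with each control period).
- snapshot(name): name is "scene" or "top"; returns a dict with "image" (420x560x3 uint8, red, green, blue), "fov_y" (degrees; the focal length in pixels is half the picture's height over the tangent of half this angle, whatever the lens; pixels are square), "cx", "cy" (the principal point, pixels), "R" (3x3) and "t" (3): a world point X has camera coordinates R X + t. Camera axes: x right, y down, z forward; pixel columns grow to the right and rows downward; lengths in m; the calibration is good to about 2 mm. A picture is of the moment at which its call begins. There is no depth.
- job_done(): hands the job in, once; it reports no verdict.
The state is a dict: "t": time; "joint_pos": joint angles; "qd": joint speeds; "tau": joint torques, N m; "tcp_pos": TCP position; "eef_rot": TCP orientation; "contact_force": force on the tool from outside, world axes, zero at the start; "ft_torque": the same for the moment, N m; "width": finger opening in m.
Only numpy, scipy, OpenCV 4.12 (cv2) and the standard library are available. Lean on these libraries where they do the work, as an engineer would, in place of code of your own. Each camera call takes 0.05 s, during which the arm holds its last target. There are 200 camera calls.

## Working session

There is one attempt and no reset: what is moved stays moved. The work goes in short steps, Python scripts to look and compute and a shell command to move; the robot and the scene stay as the last step left them, time stands still between calls to the robot, and variables do not carry over. Pictures are saved under pics/ and viewed, about 12 in all and at most 16, crops included, and the job is handed in when it is done.

```bash
mkdir -p pics; python3 - <<'E'
from workcell import *
import cv2,numpy as np
for n in("scene","top"):
    s=snapshot(n); cv2.imwrite(f"pics/{n}0.png",s["image"][:,:,::-1])
    print(n,s["fov_y"],s["cx"],s["cy"],np.round(s["R"],4).tolist(),np.round(s["t"],4).tolist())
s=read_state();print(s)
E
```

```text
scene 49.2336814609523 274.4429183906169 212.75676301634604 [[-0.6586, 0.7523, 0.0138], [0.5851, 0.5236, -0.6192], [-0.4731, -0.3998, -0.7851]] [0.2759, -0.258, 1.2845]
top 44.27168650902597 287.98464088425084 208.73606916239137 [[-0.0042, -0.9999, 0.0114], [-0.9966, 0.0033, -0.0823], [0.0823, -0.0117, -0.9965]] [0.0581, 0.509, 1.3285]
{'t': 0.1, 'joint_pos': array([-9.66404738e-01,  3.85503353e-01,  6.74519754e-03, -4.16417579e-04,
       -1.19399898e+00, -2.58639562e-01]), 'qd': array([ 0.00134161, -0.00250272,  0.00205839,  0.00157775,  0.00018836,
        0.00013907]), 'tau': array([-2.42952001e-04, -3.93320024e+01,  1.88929117e+01,  4.19798613e+00,
       -2.56772662e-03, -3.68988140e-08]), 'tcp_pos': array([ 0.21165122, -0.58746182,  0.20571271]), 'eef_rot': array([ 0.69726266, -0.69588879, -0.12141461,  0.12174592]), 'contact_force': array([ 0.43515402, -0.01945598,  0.54312846]), 'ft_torque': array([ 0.00112159, -0.0211053 ,  0.00262611]), 'width': 0.08543109687504293}
```

View pics/scene0.png

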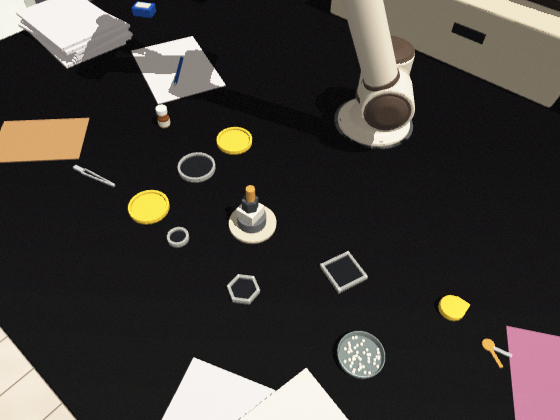

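View pics/top0.png

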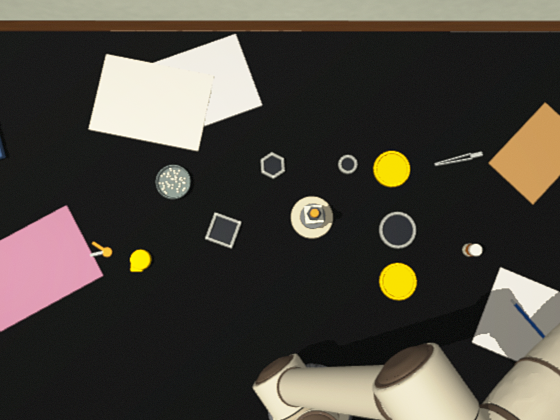

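The top view shows the stack at (312,215). The trays are large round grey (397,230), small round (347,164), hex (272,165) and square (224,230). The dish is at (173,182). The look-alikes for the large tray are yellow, at (391,169) and (398,281); I choose the grey one at (397,230). The small round tray has no rival.

```bash
cat > h.py <<'E'
from workcell import *
import cv2,numpy as np
def cam(n):
    s=snapshot(n);s["f"]=210/np.tan(np.radians(s["fov_y"]/2));s["R"]=np.array(s["R"]);s["t"]=np.array(s["t"]);return s
def ray(s,uv,z):
    uv=np.atleast_2d(uv).astype(float)
    d=np.c_[(uv[:,0]-s["cx"])/s["f"],(uv[:,1]-s["cy"])/s["f"],np.ones(len(uv))]@s["R"]
    c=-s["R"].T@s["t"];k=(z-c[2])/d[:,2];return c+d*k[:,None]
def crop(s,u0,v0,u1,v1,k,name):
    cv2.imwrite(f"pics/{name}.png",cv2.resize(s["image"][v0:v1,u0:u1,::-1],None,fx=k,fy=k,interpolation=cv2.INTER_CUBIC))
def proj(s,X):
    p=s["R"]@np.array(X)+s["t"];return s["f"]*p[:2]/p[2]+[s["cx"],s["cy"]]
E
python3 - <<'E'
from h import *
T=dict(large=((397,230),(196,167)),small=((347,164),(178,237)),hex=((272,165),(243,289)),square=((224,230),(344,272)))
S=[cam("top"),cam("scene")]
for i,s in enumerate(S):
    h=cv2.cvtColor(s["image"],cv2.COLOR_RGB2HSV)
    m=((h[...,2]>75)&(h[...,1]<90)).astype(np.uint8)
    cs,_=cv2.findContours(m,cv2.RETR_EXTERNAL,cv2.CHAIN_APPROX_NONE)
    for k,v in T.items():
        c=max((c for c in cs if cv2.pointPolygonTest(c,v[i],False)>=0),key=cv2.contourArea,default=None)
        if c is None: print(k,"none");continue
        w=ray(s,c[:,0],.011)[:,:2]
        r=cv2.minAreaRect((w*1000).astype(np.float32)); a=cv2.contourArea((w*1000).astype(np.float32))
        cc,rad=cv2.minEnclosingCircle((w*1000).astype(np.float32))
        p=cv2.approxPolyDP((w*1000).astype(np.float32)[:,None],7,True)[:,0]
        print(i,k,np.round(r[0]),np.round(r[1]),round(r[2],1),"area",round(a),"circ",np.round(cc),round(rad),"centroid",np.round(w.mean(0)*1000),p.astype(int).tolist() if k in("hex","square") else "")
crop(S[0],262,165,362,265,6,"t1");crop(S[1],210,170,300,250,7,"s1")
E
```

```text
0 large [ 453. -230.] [95. 95.] 88.9 area 7228 circ [ 454. -231.] 50 centroid [ 454. -231.] 
0 small [ 629. -102.] [51. 48.] 89.9 area 1951 circ [ 629. -102.] 26 centroid [ 629. -102.] 
0 hex [626.  97.] [70. 62.] 63.1 area 3220 circ [627.  97.] 35 centroid [627.  98.] [[661, 103], [639, 129], [607, 127], [591, 95], [610, 66], [647, 71]]
0 square [455. 227.] [76. 77.] 69.9 area 5454 circ [455. 228.] 52 centroid [455. 228.] [[502, 250], [431, 273], [407, 205], [475, 179]]
1 large [ 456. -227.] [105.  95.] 62.3 area 7590 circ [ 458. -229.] 53 centroid [ 457. -227.] 
1 small [ 631. -100.] [57. 46.] 49.4 area 2063 circ [631. -99.] 29 centroid [ 631. -100.] 
1 hex [629.  98.] [67. 66.] 41.6 area 3342 circ [628.  99.] 36 centroid [629.  99.] [[613, 65], [645, 68], [661, 95], [643, 131], [613, 128], [597, 105], [595, 89]]
1 square [458. 227.] [78. 78.] 69.6 area 5754 circ [460. 228.] 54 centroid [460. 228.] [[410, 205], [475, 179], [508, 250], [437, 273]]
```

View pics/t1.png

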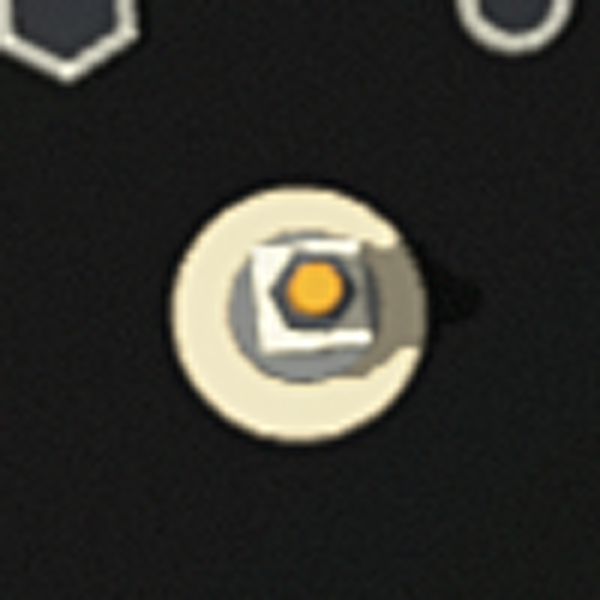

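View pics/s1.png

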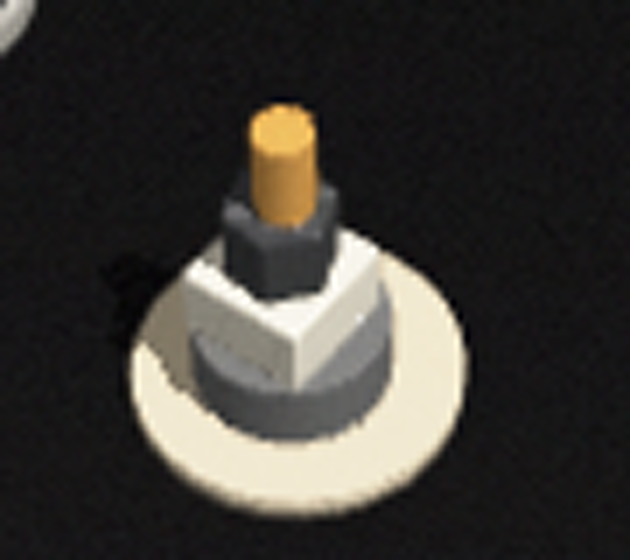

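The crops confirm the stack order (pin at (316,287), hex, square, disc) and that the neighbouring trays have grey rims. Next I compute the stack poses and the jaw angles.

```bash
cat >> h.py <<'E'
from scipy.spatial.transform import Rotation as Ro
def go(x,y,z,yaw=None):
    """prints travel(mm)/rot needed to bring TCP (mm) there pointing down, jaw axis at yaw deg mod 180"""
    s=read_state();q=s["eef_rot"];R=Ro.from_quat([q[1],q[2],q[3],q[0]]).as_matrix();p=s["tcp_pos"]*1000
    a=np.degrees(np.arctan2(R[1,2],R[0,2]))
    if yaw is None: yaw=a
    d=(yaw-a+90)%180-90; a2=np.radians(a+d)
    zt=np.array([np.cos(a2),np.sin(a2),0]);yt=np.array([0,0,-1.]);G=np.c_[np.cross(yt,zt),yt,zt]
    e=np.array([x,y,z])-p
    print("t",round(s["t"],2),"tcp",np.round(p,1),"jaw",round(a,1),"tilt",round(np.degrees(np.arccos(-R[2,1])),2),"w",round(s["width"]*1000,1),"F",np.round(s["contact_force"],1),"j6",round(s["joint_pos"][5],2))
    print("rot first",np.round(Ro.from_matrix(R.T@G).as_rotvec(),3),"then travel",np.round(G.T@e,1),"| travel before rot",np.round(R.T@e,1))
E
python3 - <<'E'
from h import *
S=[cam("top"),cam("scene")]
def P(i,pts,o,k): return [np.array(p)/k+o for p in pts]
t=lambda pts:np.array(pts)/6+[262-.4,165-.4]; c=lambda pts:np.array(pts)/7+[210-.4,170-.4]
def w(i,p,z): return np.round(ray(S[i],p,z)*1000,1)[:,:2]
print("pin",w(0,t([[316,287]]),.126),w(1,c([[283,130]]),.126))
print("sq top",w(0,t([[253,242],[362,240],[371,343],[262,352]]),.064)); print("sq scene",w(1,c([[185,272],[293,337],[381,256]]),.064))
print("hex top",w(0,t([[271,292],[355,287],[291,253],[335,255],[340,322],[287,325]]),.092)); print("hex sc",w(1,c([[223,203],[262,240],[327,232],[338,190]]),.092))
for i in(0,1):
    h=cv2.cvtColor(S[i]["image"],cv2.COLOR_RGB2HSV); m=cv2.inRange(h,(8,140,120),(25,255,255))
    n,l,st,ce=cv2.connectedComponentsWithStats(m); 
    for k in range(1,n):
        if abs(ce[k]-[[313,215],[251,195]][i]).max()<15: print("pinmask",i,ce[k],st[k],w(i,ce[k],.126))
# plate
    v,u=(215,312) if i==0 else(222,252)
    m=(h[...,2]>35).astype(np.uint8);m[:]=m
    l=cv2.connectedComponents(m)[1]; pts=np.argwhere(l==l[v,u])[:,::-1] 
    q=(ray(S[i],pts,.008)[:,:2]*1000).astype(np.float32)
    print("plate(incl stack)",cv2.minEnclosingCircle(q), "top" if i==0 else "scene")
go(525,-23,200,0)
E
```

```text
pin [[491.4  -5.8]] [[492.   -5.9]]
sq top [[515.2  16.7]
 [515.9 -29.3]
 [472.3 -32.7]
 [468.7  13.3]]
sq scene [[516.8 -26.9]
 [513.1  15.6]
 [471.2  14.3]]
hex top [[491.9  10.6]
 [493.9 -24. ]
 [508.    2.3]
 [507.2 -15.9]
 [479.4 -17.7]
 [478.3   4.1]]
hex sc [[504.8 -20.4]
 [507.5  -1.4]
 [492.   11.1]
 [477.4   2.3]]
pinmask 0 [313.9516129  212.69354839] [310 209   9   9  62] [[490.7  -5.1]]
plate(incl stack) ((488.8287048339844, -5.402531623840332), 57.86961364746094) top
pinmask 1 [250.2406015  192.84962406] [246 185   9  17 133] [[501.1   3.2]]
plate(incl stack) ((474.74798583984375, -27.13492202758789), 87.4495620727539) scene
t 0.3 tcp [ 211.8 -587.8  206.3] jaw 109.8 tilt 0.04 w 85.4 F [ 0.4  0.6 -0.2] j6 -0.26
rot first [-1.000e-03 -1.225e+00  0.000e+00] then travel [ 564.8    6.3 -313.2] | travel before rot [486.1   6.6 425.2]
```

```bash
python3 -m creep '{"travel":[[0,0,0],[0,0,0],[0,0,0],[0,0,0],[0,0,0],[0,0,0],[0,0,0],[0,0,0]],"delta_rot":[[0,-0.175,0],[0,-0.175,0],[0,-0.175,0],[0,-0.175,0],[0,-0.175,0],[0,-0.175,0],[0,-0.175,0],[0,0,0]],"grip":[0,0,0,0,0,0,0,0]}' 30; python3 -c "
from h import *
go(491.5,-6,200,0)"
```

```text
t: 1.3
tcp_pos: [0.2118, -0.5879, 0.2066]
eef_rot: [0.501, -0.5, -0.5, 0.499]
contact_force: [0.1, -0.5, 0.5]
width: 0.0854
t 1.3 tcp [ 211.8 -587.9  206.6] jaw 179.9 tilt 0.01 w 85.4 F [ 0.1 -0.5  0.5] j6 0.96
rot first [-0.    -0.002  0.   ] then travel [ 581.9    6.6 -279.7] | travel before rot [ 582.5    6.7 -278.5]
```

```bash
python3 -m creep '{"travel":[[52,0,-25],[52,0,-25],[52,0,-25],[52,0,-25],[52,0,-25],[52,0,-25],[52,0,-25],[52,0,-25]],"delta_rot":[[0,0,0],[0,0,0],[0,0,0],[0,0,0],[0,0,0],[0,0,0],[0,0,0],[0,0,0]],"grip":[0,0,0,0,0,0,0,0]}' >/dev/null; python3 -m creep '{"travel":[[52,0,-25],[52,0,-25],[42,7,-20],[20,0,-9],[0,0,0],[0,0,0]],"delta_rot":[[0,0,0],[0,0,0],[0,0,0],[0,0,0],[0,0,0],[0,0,0]],"grip":[0,0,0.3,0.4,0.4,0.4]}'; python3 -c "
from h import *
go(491.5,-6,101,0)
crop(cam('scene'),190,120,320,250,5,'s2')"
```

```text
t: 3.05
tcp_pos: [0.4904, -0.0068, 0.1998]
eef_rot: [0.5, -0.5, -0.499, 0.5]
contact_force: [-0.0, -0.6, 0.2]
width: 0.0512
t 3.05 tcp [490.4  -6.8 199.8] jaw 179.9 tilt 0.02 w 51.2 F [-0.  -0.6  0.2] j6 -0.32
rot first [-0.    -0.002 -0.   ] then travel [ 0.8 98.8 -1.1] | travel before rot [ 0.8 98.8 -1.1]
```

View pics/s2.png

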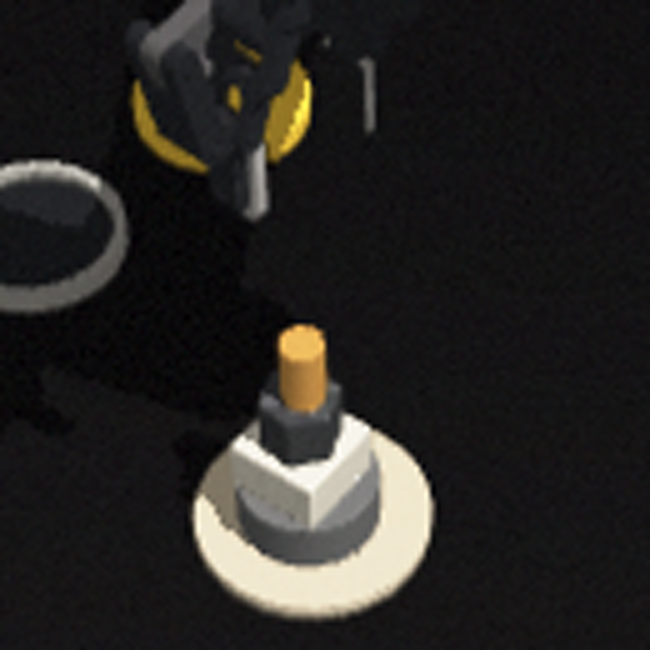

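The gripper stands over the pin (302,345), with the fingertips at (255,210) and (370,130), straddling it. I descend.

```bash
python3 -m creep '{"travel":[[1,40,-1],[0,40,0],[0,19,0],[0,0,0],[0,0,0]],"delta_rot":[[0,0,0],[0,0,0],[0,0,0],[0,0,0],[0,0,0]],"grip":[0.4,0.4,0.4,0.4,0.4]}' 30; python3 -c "
from h import *
go(491.5,-6,101,0)
crop(cam('scene'),190,120,320,250,5,'s3')"
```

```text
t: 3.72
tcp_pos: [0.4926, -0.0055, 0.1019]
eef_rot: [-0.5, 0.501, 0.5, -0.499]
contact_force: [-0.3, 1.2, 0.0]
width: 0.0514
t 3.73 tcp [492.6  -5.5 101.9] jaw 179.9 tilt 0.12 w 51.4 F [-0.3  1.2  0. ] j6 -0.32
rot first [ 0.002 -0.001  0.   ] then travel [-0.5  0.9  1.1] | travel before rot [-0.5  0.9  1.1]
```

View pics/s3.png

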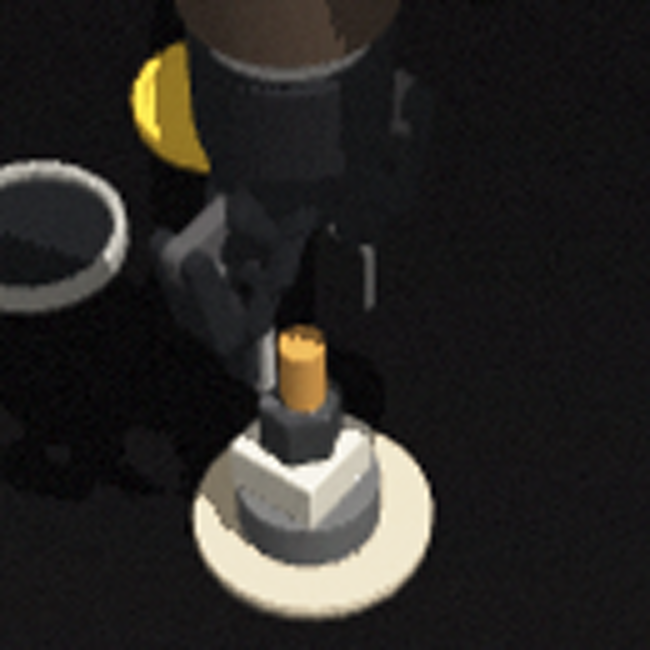

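```bash
python3 -m creep '{"travel":[[0,1,1],[0,0,0],[0,0,0],[0,0,0],[0,0,0],[0,0,0],[0,0,0],[0,0,0]],"delta_rot":[[0,0,0],[0,0,0],[0,0,0],[0,0,0],[0,0,0],[0,0,0],[0,0,0],[0,0,0]],"grip":[0.5,0.6,0.68,0.72,0.76,0.8,0.9,0.9]}' 30; python3 -c "
from h import *
go(491.5,-6,101,0)
crop(cam('scene'),190,120,320,250,5,'s4')"
```

```text
t: 4.78
tcp_pos: [0.4912, -0.0049, 0.1]
eef_rot: [-0.5, 0.5, 0.5, -0.5]
contact_force: [0.1, -0.0, 2.0]
width: 0.0159
t 4.78 tcp [491.2  -4.9 100. ] jaw -180.0 tilt 0.05 w 15.9 F [ 0.1 -0.   2. ] j6 -0.32
rot first [0.001 0.    0.   ] then travel [-1.1 -1.  -0.3] | travel before rot [-1.1 -1.  -0.3]
```

View pics/s4.png

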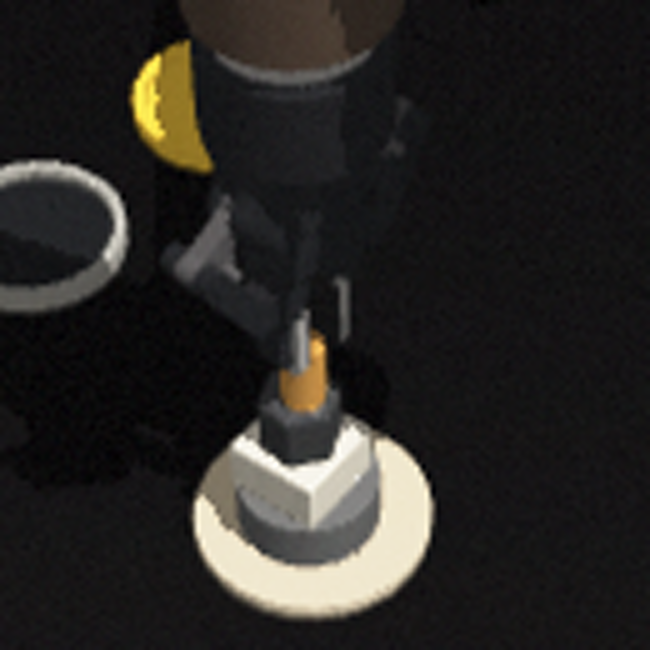

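```bash
python3 -m creep '{"travel":[[0,0,0],[0,0,0]],"delta_rot":[[0,0,0],[0,0,0]],"grip":[0.9,0.9]}' 30; python3 -c "
from h import *
go(491.5,-6,101,0)
s=cam('scene')
for X in [(.4912,-.005,.1),(.5012,-.005,.1),(.4812,-.005,.1),(.4912,-.005,.126),(.4912,-.005,.092)]: print(X,(proj(s,X)-[190,120])*5)
crop(s,225,165,285,225,10,'s5');crop(cam('top'),282,180,342,240,10,'t5')
cv2.imwrite('pics/b5.png',cv2.hconcat([cv2.resize(cv2.imread('pics/s5.png'),(400,400)),cv2.resize(cv2.imread('pics/t5.png'),(400,400))]))"
```

```text
t: 5.08
tcp_pos: [0.4912, -0.0049, 0.0999]
eef_rot: [-0.5, 0.5, 0.5, -0.5]
contact_force: [0.8, -0.0, 1.7]
width: 0.0161
t 5.08 tcp [491.2  -4.9  99.9] jaw -180.0 tilt 0.05 w 16.1 F [ 0.8 -0.   1.7] j6 -0.32
rot first [0.001 0.    0.   ] then travel [-1.1 -1.1 -0.3] | travel before rot [-1.1 -1.1 -0.3]
(0.4912, -0.005, 0.1) [304.68062306 381.2006998 ]
(0.5012, -0.005, 0.1) [288.56177993 394.60956904]
(0.4812, -0.005, 0.1) [320.64390683 367.92123657]
(0.4912, -0.005, 0.126) [303.02784144 340.81198735]
(0.4912, -0.005, 0.092) [305.17534625 393.29015695]
```

View pics/b5.png

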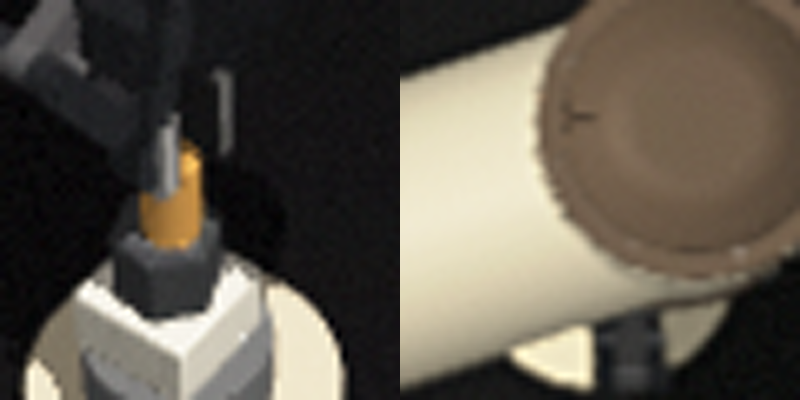

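The pin at (175,200) in the left crop is between the pads, and the closing has stalled. I lift a little to test the grip.

```bash
python3 -m creep '{"travel":[[0,-5,0],[0,-15,0],[0,-20,0],[0,-20,0],[0,0,0]],"delta_rot":[[0,0,0],[0,0,0],[0,0,0],[0,0,0],[0,0,0]],"grip":[0.9,0.9,0.9,0.9,0.9]}' 35; python3 -c "
from h import *
go(630,-101,160,0)
s=cam('scene')
crop(s,190,110,320,240,5,'s6')"
```

```text
t: 5.8
tcp_pos: [0.4911, -0.0048, 0.1606]
eef_rot: [-0.5, 0.5, 0.501, -0.499]
contact_force: [0.2, -0.5, -1.4]
width: 0.0156
t 5.8 tcp [491.1  -4.8 160.6] jaw 180.0 tilt 0.11 w 15.6 F [ 0.2 -0.5 -1.4] j6 -0.32
rot first [ 0.002 -0.     0.001] then travel [ -96.2    0.6 -138.9] | travel before rot [ -96.2    0.7 -138.9]
```

View pics/s6.png

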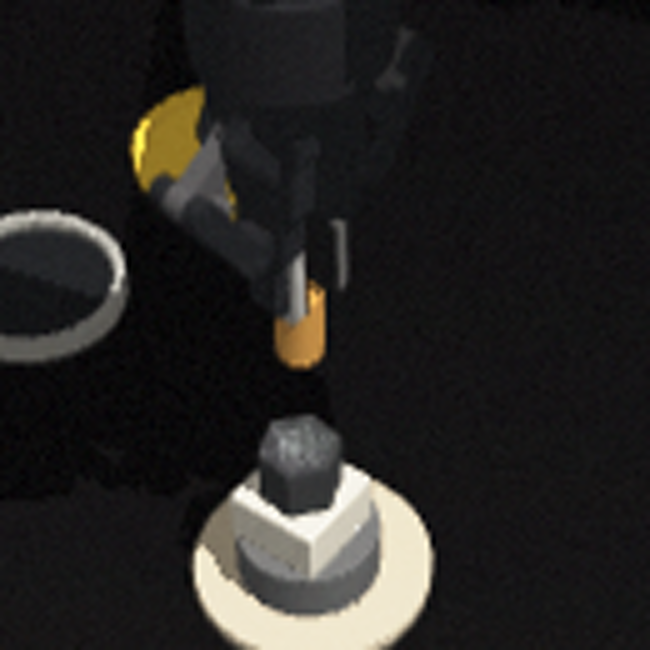

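The pin is lifted straight and the hex block stays put at (302,465). I move over to the small round tray.

```bash
python3 -m creep '{"travel":[[-24,0,-35],[-24,0,-35],[-24,0,-35],[-24,0,-34],[0,0,0],[0,0,0]],"delta_rot":[[0,0,0],[0,0,0],[0,0,0],[0,0,0],[0,0,0],[0,0,0]],"grip":[0.9,0.9,0.9,0.9,0.9,0.9]}'>/dev/null;python3 -m creep '{"travel":[[0,50,0],[0,50,0],[0,35,0],[0,5,0],[0,0,0],[0,0,0]],"delta_rot":[[0,0,0],[0,0,0],[0,0,0],[0,0,0],[0,0,0],[0,0,0]],"grip":[0.9,0.9,0.9,0.9,0.9,0.9]}'; python3 -c "
from h import *
go(630,-100,13,0)
crop(cam('scene'),140,190,220,270,5,'s7');crop(cam('top'),307,124,387,204,5,'t7')
cv2.imwrite('pics/b7.png',cv2.hconcat([cv2.imread('pics/s7.png'),cv2.imread('pics/t7.png')]))"
```

```text
t: 7.35
tcp_pos: [0.6312, -0.1007, 0.022]
eef_rot: [-0.499, 0.501, 0.501, -0.499]
contact_force: [-0.4, 0.7, -0.9]
width: 0.0156
t 7.35 tcp [ 631.2 -100.7   22. ] jaw -180.0 tilt 0.23 w 15.6 F [-0.4  0.7 -0.9] j6 -0.09
rot first [0.004 0.001 0.   ] then travel [0.7 9.  1.2] | travel before rot [0.7 9.  1.3]
```

View pics/b7.png

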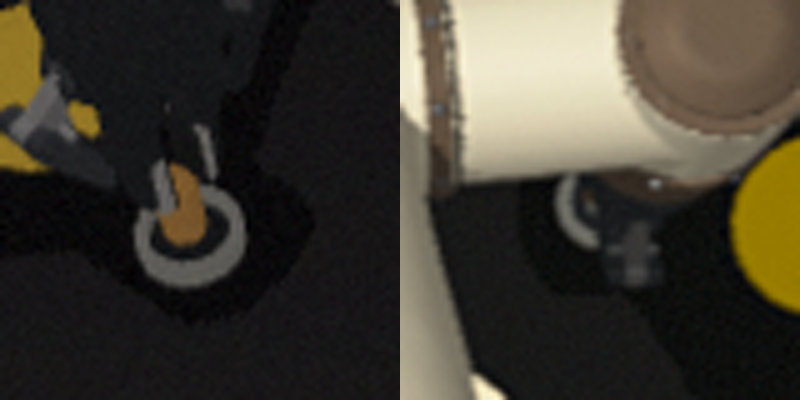

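The pin is upright, about 9 mm over the centre of the small tray (190,237). I lower it in small steps.

```bash
python3 -m creep '{"travel":[[0,4,1],[0,3,0],[0,1,0],[0,0.5,0],[0,0,0]],"delta_rot":[[0,0,0],[0,0,0],[0,0,0],[0,0,0],[0,0,0]],"grip":[0.9,0.9,0.9,0.9,0.9]}'; python3 -m creep '{"travel":[[0,0.5,0],[0,0,0]],"delta_rot":[[0,0,0],[0,0,0]],"grip":[0.9,0.9]}'
```

```text
t: 8.07
tcp_pos: [0.6292, -0.1011, 0.0129]
eef_rot: [-0.499, 0.5, 0.5, -0.5]
contact_force: [-1.9, 0.1, 6.9]
width: 0.0158
t: 8.32
tcp_pos: [0.6293, -0.1011, 0.0128]
eef_rot: [-0.499, 0.5, 0.5, -0.5]
contact_force: [-3.0, 1.8, 9.4]
width: 0.0157
```

Contact at z = 12.9 mm, as expected. I release slowly to a partial opening and rise.

```bash
python3 -m creep '{"travel":[[0,-0.3,0],[0,0,0],[0,0,0],[0,0,0],[0,-4,0],[0,-20,0],[0,-50,0],[0,-50,0]],"delta_rot":[[0,0,0],[0,0,0],[0,0,0],[0,0,0],[0,0,0],[0,0,0],[0,0,0],[0,0,0]],"grip":[0.78,0.7,0.6,0.5,0.5,0.4,0.3,0.3]}'; python3 -c "
from h import *
go(492.5,-7,137,0)"
```

```text
t: 9.32
tcp_pos: [0.6286, -0.101, 0.1362]
eef_rot: [0.5, -0.5, -0.5, 0.5]
contact_force: [0.5, 0.0, 0.3]
width: 0.0596
t 9.32 tcp [ 628.6 -101.   136.2] jaw -180.0 tilt 0.05 w 59.6 F [0.5 0.  0.3] j6 -0.09
rot first [-0.001  0.    -0.   ] then travel [ 94.   -0.8 136.1] | travel before rot [ 94.1  -0.7 136.1]
```

```bash
python3 -c "
from h import *
s=cam('scene')
crop(s,225,180,275,230,8,'s8');crop(s,150,205,200,255,8,'p8')
cv2.imwrite('pics/b8.png',cv2.hconcat([cv2.imread('pics/s8.png'),cv2.imread('pics/p8.png')]))"
```

```text
(no output)
```

View pics/b8.png

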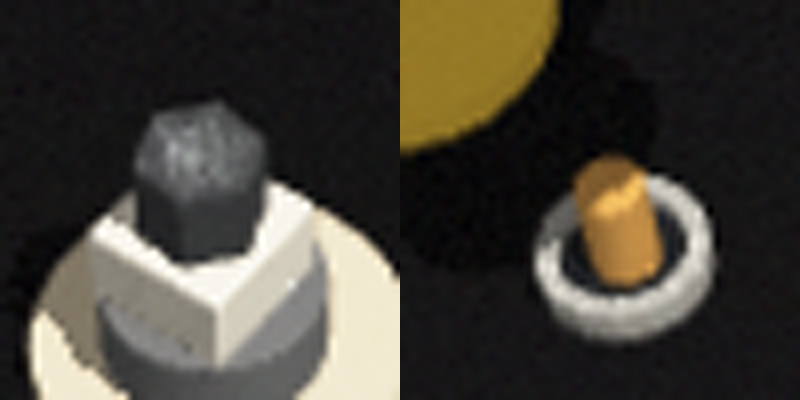

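The pin stands upright inside its tray (620,225). Hex top corners in the left crop are near (155,112), (217,101), (266,137), (254,188), (180,195), (134,158).

```bash
python3 -c "
from h import *
s=cam('scene')
p=np.array([(155,112),(217,101),(266,137),(254,188),(180,195),(134,158)])/8+[225-.4,180-.4]
w=ray(s,p,.092)[:,:2]*1000;c=w.mean(0);d=w-c
print(w.round(1),c, (np.degrees(np.arctan2(d[:,1],d[:,0]))%60).round(1),np.hypot(*d.T).round(1))"
```

```text
[[490.9 -26.1]
 [476.9 -16.3]
 [477.5   2.2]
 [492.7  11.8]
 [507.5  -1.2]
 [506.4 -19.1]] [491.99056062  -8.10505611] [26.7 28.5 24.6 28.  24.  22.7] [18.  17.2 17.8 19.9 17.  18.1]
```

```bash
python3 -m creep '{"travel":[[24,0,34],[24,0,34],[24,0,34],[22,0,34],[0,0,0],[0,0,0],[0,0,0]],"delta_rot":[[0,0,0],[0,0,0],[0,0,0],[0,0,0],[0,0.07,0],[0,0,0],[0,0,0]],"grip":[0.3,0.3,0.3,0.3,0.3,0.3,0.3]}' ; python3 -c "
from h import *
go(492.3,-7.3,72,-4)"
```

```text
t: 10.3
tcp_pos: [0.4931, -0.0071, 0.135]
eef_rot: [-0.517, 0.517, 0.482, -0.482]
contact_force: [-0.1, -0.4, 0.9]
width: 0.06
t 10.3 tcp [493.1  -7.1 135. ] jaw 176.0 tilt 0.01 w 60.0 F [-0.1 -0.4  0.9] j6 -0.39
rot first [0. 0. 0.] then travel [-0.3 63.   0.8] | travel before rot [-0.3 63.   0.8]
```

```bash
python3 -m creep '{"travel":[[0,35,1],[0,22,0],[0,6,0],[0,0,0],[0,0,0],[0,0,0],[0,0,0],[0,0,0]],"delta_rot":[[0,0,0],[0,0,0],[0,0,0],[0,0,0],[0,0,0],[0,0,0],[0,0,0],[0,0,0]],"grip":[0.3,0.3,0.3,0.35,0.4,0.45,0.5,0.55]}' 35; python3 -m creep '{"travel":[[0,0,0],[0,0,0],[0,0,0],[0,0,0]],"delta_rot":[[0,0,0],[0,0,0],[0,0,0],[0,0,0]],"grip":[0.6,0.7,0.75,0.75]}' 40; python3 -c "
from h import *
go(492.3,-7.3,72,-4)"
```

```text
t: 11.3
tcp_pos: [0.492, -0.0069, 0.0723]
eef_rot: [-0.517, 0.517, 0.482, -0.482]
contact_force: [0.3, 0.0, -0.1]
width: 0.0384
t: 11.8
tcp_pos: [0.4918, -0.0069, 0.072]
eef_rot: [0.517, -0.517, -0.482, 0.482]
contact_force: [0.5, 0.1, -0.4]
width: 0.0213
t 11.8 tcp [491.8  -6.9  72. ] jaw 176.0 tilt 0.01 w 21.3 F [ 0.5  0.1 -0.4] j6 -0.39
rot first [-0. -0. -0.] then travel [-0.4 -0.  -0.5] | travel before rot [-0.4 -0.  -0.5]
```

```bash
python3 -c "
from h import *
s=cam('scene')
crop(s,200,150,300,250,6,'s9')"
```

```text
(no output)
```

View pics/s9.png

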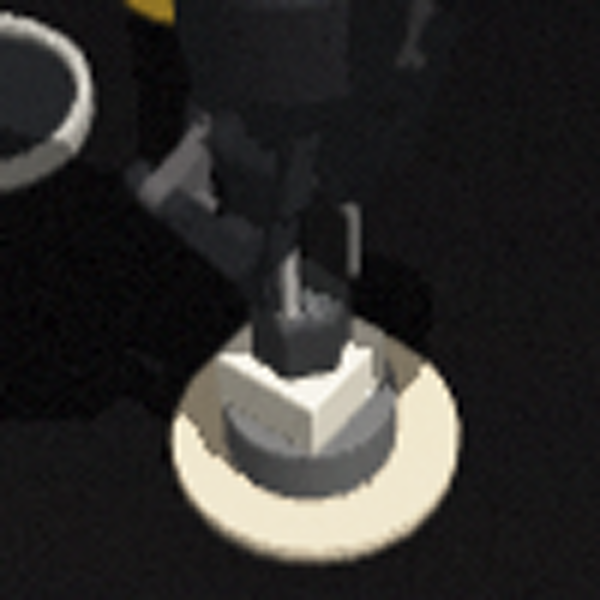

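```bash
python3 -m creep '{"travel":[[0,0,0],[0,0,0]],"delta_rot":[[0,0,0],[0,0,0]],"grip":[0.8,0.8]}' 40; python3 -c "
from h import *
s=cam('scene')
for z in(.072,.08,.09,.1): print(z,ray(s,[[200+290/6,150+316/6],[200+357/6,150+272/6]],z)*1000)
s=read_state();print(s['contact_force'],s['ft_torque'],s['width'])"
```

```text
t: 12.1
tcp_pos: [0.4919, -0.0069, 0.072]
eef_rot: [0.517, -0.517, -0.482, 0.482]
contact_force: [-0.9, -0.2, -0.3]
width: 0.017
0.072 [[491.55848422 -13.44564041  72.        ]
 [459.75321084  -9.46209598  72.        ]]
0.08 [[496.20381799  -8.74071019  80.        ]
 [464.72775613  -4.79839882  80.        ]]
0.09 [[502.01048521  -2.85954743  90.        ]
 [470.94593775   1.03122262  90.        ]]
0.1 [[507.81715244   3.02161534 100.        ]
 [477.16411937   6.86084407 100.        ]]
[ 0.52877058 -0.22508089 -0.08353444] [0.00025228 0.01313043 0.02064584] 0.01717900080437707
```

Command 0.8 gave 17 mm, so the fingers closed freely above the hex block. By the rays the visible fingertips (290,316) and (357,272) stand at about z = 95–100, over 20 mm behind the reported TCP. The pin was therefore only held by its top. I reopen and go lower.

```bash
python3 -m creep '{"travel":[[0,0,0],[0,0,0],[0,0,0],[0,0,0],[0,8,0],[0,10,0],[0,0,0]],"delta_rot":[[0,0,0],[0,0,0],[0,0,0],[0,0,0],[0,0,0],[0,0,0],[0,0,0]],"grip":[0.6,0.4,0.3,0.3,0.3,0.3,0.3]}' 40; python3 -m creep '{"travel":[[0,0,0],[0,0,0],[0,0,0],[0,0,0],[0,0,0],[0,0,0]],"delta_rot":[[0,0,0],[0,0,0],[0,0,0],[0,0,0],[0,0,0],[0,0,0]],"grip":[0.4,0.5,0.56,0.62,0.7,0.7]}' 40;  python3 -c "
from h import *
go(492.3,-7.3,54,-4)
s=cam('scene')
crop(s,200,150,300,250,6,'s10')"
```

```text
t: 13.02
tcp_pos: [0.4909, -0.0072, 0.0528]
eef_rot: [0.518, -0.517, -0.481, 0.483]
contact_force: [-0.6, 0.4, 0.4]
width: 0.0596
t: 13.78
tcp_pos: [0.4927, -0.0068, 0.0546]
eef_rot: [-0.517, 0.517, 0.483, -0.482]
contact_force: [1.1, -0.3, 4.1]
width: 0.0306
t 13.78 tcp [492.7  -6.8  54.6] jaw 176.0 tilt 0.1 w 30.6 F [ 1.1 -0.3  4.1] j6 -0.39
rot first [0.002 0.    0.   ] then travel [-0.5  0.6  0.4] | travel before rot [-0.5  0.6  0.4]
```

View pics/s10.png

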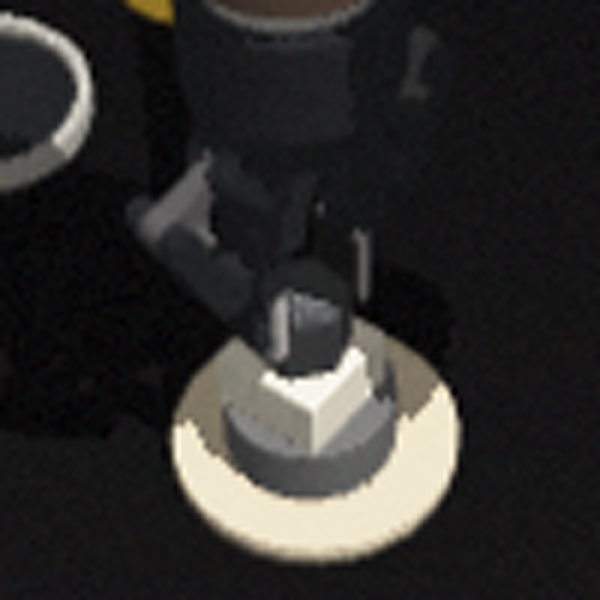

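The hex block is now held (width 30.6 mm, fingertips down its flats near (285,350)). I lift it and sharpen the angle of the hex and square trays while doing so.

```bash
python3 -m creep '{"travel":[[0,-3,0],[0,-10,0],[0,-25,0],[0,-25,0],[0,0,0]],"delta_rot":[[0,0,0],[0,0,0],[0,0,0],[0,0,0],[0,0,0]],"grip":[0.7,0.7,0.7,0.7,0.7]}' 45;  python3 -c "
from h import *
go(628.5,98,115,-24)
s=cam('scene')
crop(s,200,130,300,230,6,'s11')
for n,uv in(('top',((272,165),(224,230))),('scene',((243,289),(344,272)))):
  s=cam(n);h=cv2.cvtColor(s['image'],cv2.COLOR_RGB2HSV)
  m=((h[...,2]>75)&(h[...,1]<90)).astype(np.uint8)
  cs,_=cv2.findContours(m,cv2.RETR_CCOMP,cv2.CHAIN_APPROX_NONE)
  for p,N in zip(uv,(6,4)):
    for c in cs:
      if cv2.contourArea(c)<100 or cv2.pointPolygonTest(c,p,False)<0: continue
      M=cv2.moments(c);w=ray(s,c[:,0],.011)[:,:2]*1000
      L=np.r_[w,w[:1]];dl=np.hypot(*np.diff(L,axis=0).T);mid=(w+L[1:])/2
      Mw=cv2.moments(w.astype(np.float32));cc=np.array([Mw['m10'],Mw['m01']])/Mw['m00'];d=mid-cc
      a=np.angle((dl*np.hypot(*d.T)**6*np.exp(1j*N*np.arctan2(d[:,1],d[:,0]))).sum())/N
      print(n,N,cc.round(1),'vertex angle',round(np.degrees(a),1),'area',round(Mw['m00']))
"
```

```text
t: 14.45
tcp_pos: [0.4929, -0.0065, 0.1187]
eef_rot: [-0.517, 0.518, 0.484, -0.481]
contact_force: [-0.3, 0.1, -3.9]
width: 0.0308
t 14.45 tcp [492.9  -6.5 118.7] jaw 176.0 tilt 0.24 w 30.8 F [-0.3  0.1 -3.9] j6 -0.39
rot first [0.004 0.349 0.002] then travel [150.7   3.7 -81.4] | travel before rot [ 113.7    4.4 -128. ]
top 6 [626.7  97.7] vertex angle 4.2 area 3220
top 6 [626.7  97.8] vertex angle 2.5 area 1890
top 4 [288.6  84.2] vertex angle 36.6 area 122227
scene 6 [628.6  98.3] vertex angle 3.6 area 3346
scene 6 [628.2  97.7] vertex angle 3.7 area 1875
scene 4 [458.  227.7] vertex angle 24.8 area 5759
scene 4 [457.  227.6] vertex angle 24.9 area 3482
```

View pics/s11.png

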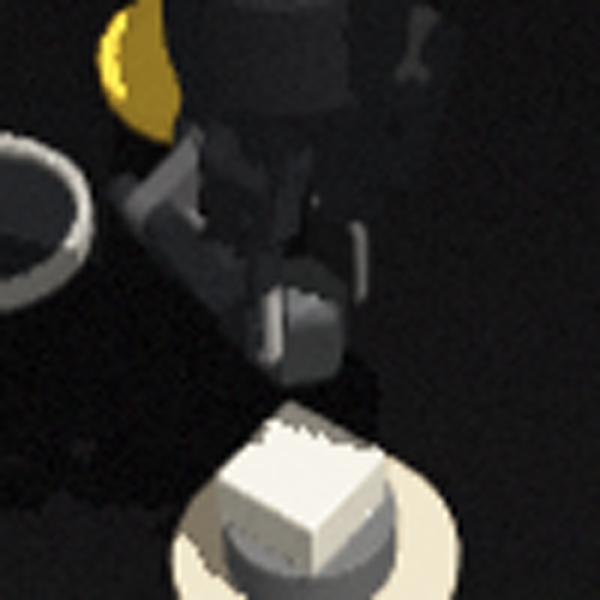

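The hex block is held level at (310,335) and the square block is left undisturbed. I move to the hex tray.

```bash
python3 -m creep '{"travel":[[28,0,-32],[28,0,-32],[29,0,-32],[29,0,-31],[0,0,0],[0,0,0],[0,0,0],[0,0,0]],"delta_rot":[[0,0,0],[0,0,0],[0,0,0],[0,0.13,0],[0,0.13,0],[0,0.13,0],[0,0,0],[0,0,0]],"grip":[0.7,0.7,0.7,0.7,0.7,0.7,0.7,0.7]}'>/dev/null;python3 -m creep '{"travel":[[0,45,0],[0,45,0],[0,12,0],[0,4,0],[0,0,0],[0,0,0]],"delta_rot":[[0,0,0],[0,0,0],[0,0,0],[0,0,0],[0,0,0],[0,0,0]],"grip":[0.7,0.7,0.7,0.7,0.7,0.7]}'; python3 -c "
from h import *
go(627.7,98,-4.4,-26.5)
crop(cam('scene'),193,230,293,330,6,'s12')"
```

```text
t: 16.35
tcp_pos: [0.6277, 0.0984, 0.0128]
eef_rot: [-0.6, 0.601, 0.374, -0.372]
contact_force: [0.4, 0.2, -1.3]
width: 0.0307
t 16.35 tcp [627.7  98.4  12.8] jaw 153.7 tilt 0.19 w 30.7 F [ 0.4  0.2 -1.3] j6 -0.87
rot first [0.002 0.003 0.002] then travel [-0.3 17.2 -0.2] | travel before rot [-0.4 17.2 -0.1]
```

View pics/s12.png

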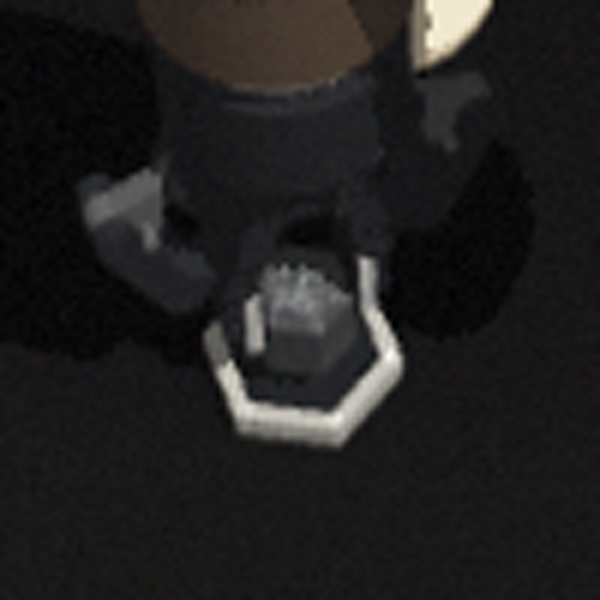

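The hex block is over the tray centre (305,330) and parallel to the rim. 15 pictures are used, so I keep the last one and go on by numbers. I lower it with force checks.

```bash
python3 -m creep '{"travel":[[0,6,0],[0,5,0],[0,0,0]],"delta_rot":[[0,0,0],[0,0,0],[0,0,0]],"grip":[0.7,0.7,0.7]}';python3 -m creep '{"travel":[[0,3,0],[0,1,0],[0,0,0]],"delta_rot":[[0,0,0],[0,0,0],[0,0,0]],"grip":[0.7,0.7,0.7]}'; python3 -m creep '{"travel":[[0,1,0],[0,0,0]],"delta_rot":[[0,0,0],[0,0,0]],"grip":[0.7,0.7]}'
```

```text
t: 16.77
tcp_pos: [0.626, 0.0977, -0.0008]
eef_rot: [0.601, -0.601, -0.372, 0.373]
contact_force: [1.2, -0.2, -2.6]
width: 0.0304
t: 17.15
tcp_pos: [0.6265, 0.0979, -0.004]
eef_rot: [0.601, -0.601, -0.373, 0.373]
contact_force: [-0.5, -0.4, -2.1]
width: 0.0311
t: 17.4
tcp_pos: [0.6267, 0.098, -0.0043]
eef_rot: [-0.601, 0.601, 0.373, -0.373]
contact_force: [-0.8, 0.6, 1.2]
width: 0.0309
```

```bash
python3 -m creep '{"travel":[[0,0.6,0],[0,0,0],[0,0,0]],"delta_rot":[[0,0,0],[0,0,0],[0,0,0]],"grip":[0.7,0.7,0.7]}'
```

```text
t: 17.77
tcp_pos: [0.6267, 0.098, -0.0044]
eef_rot: [-0.601, 0.601, 0.373, -0.373]
contact_force: [-2.8, 0.2, 6.3]
width: 0.0307
```

```bash
python3 -m creep '{"travel":[[0,-0.4,0],[0,0,0],[0,0,0],[0,0,0],[0,-4,0],[0,-20,0],[0,-50,0],[0,-40,0]],"delta_rot":[[0,0,0],[0,0,0],[0,0,0],[0,0,0],[0,0,0],[0,0,0],[0,0,0],[0,0,0]],"grip":[0.62,0.58,0.5,0.42,0.3,0.2,0.2,0.2]}'; python3 -c "
from h import *
go(493.5,-7,90,3)
s=cam('scene');h=cv2.cvtColor(s['image'],cv2.COLOR_RGB2HSV)
# square block: bright, unsaturated (whiter than cream plate)
m=cv2.inRange(h[180:250,220:285],(0,0,200),(180,24,255))
print(m.sum()//255)
cs,_=cv2.findContours(m,cv2.RETR_EXTERNAL,cv2.CHAIN_APPROX_NONE);c=max(cs,key=cv2.contourArea)
p=cv2.approxPolyDP(c,2.,True)[:,0]+[220,180]; print(p.tolist(), ray(s,p,.064).round(3).tolist())
crop(s,220,180,285,250,8,'x13')
"
```

```text
t: 18.77
tcp_pos: [0.6269, 0.098, 0.1109]
eef_rot: [-0.601, 0.601, 0.373, -0.373]
contact_force: [1.1, -0.1, -0.7]
width: 0.0684
t 18.77 tcp [626.9  98.  110.9] jaw 153.7 tilt 0.08 w 68.4 F [ 1.1 -0.1 -0.7] j6 -0.87
rot first [ 0.001 -0.512  0.   ] then travel [-97.9  20.9 138.7] | travel before rot [-153.3   20.7   73. ]
5
[[263, 205], [262, 207]] [[0.47, 0.01, 0.064], [0.476, 0.013, 0.064]]
```

```bash
python3 -c "
from h import *
s=cam('scene');h=cv2.cvtColor(s['image'],cv2.COLOR_RGB2HSV)
# sample: expected square top centre, plate front, side faces, hex in tray
for X in[(.4935,-.007,.064),(.51,-.007,.064),(.4935,.01,.064),(.54,-.007,.008),(.489,.04,.008),(.516,-.007,.05)]:
  u,v=proj(s,X).astype(int);print(X,u,v,h[v,u],s['image'][v,u])
m=((h[...,2]>35)&(h[...,1]<80)).astype(np.uint8)
# hex in tray: dark steel top vs expected
u,v=proj(s,(.627,.098,.033)).astype(int);print('hex',u,v);print(s['image'][v-12:v+14:2,u,0],s['image'][v,u-16:u+17:2,0])
"
```

```text
(0.4935, -0.007, 0.064) 249 207 [105  13  40] [38 39 40]
(0.51, -0.007, 0.064) 244 211 [110  21  37] [34 35 37]
(0.4935, 0.01, 0.064) 255 211 [135  20  25] [24 23 25]
(0.54, -0.007, 0.008) 236 234 [126  38  34] [30 29 34]
(0.489, 0.04, 0.008) 267 232 [ 0  0 33] [33 33 33]
(0.516, -0.007, 0.05) 243 216 [105  14  37] [35 36 37]
hex 243 282
[ 19  26  54  80 134  99 109 125  86  78  49  44  46] [ 23  94 129  92  66  91 164 100 109 123 102  96  80  95 197  21  23]
```

```bash
python3 -c "
from h import *
s=cam('scene')
p=np.array([(217,481),(315,532),(387,458),(292,401)])/6+[199.6,129.6]
w=ray(s,p,.064)[:,:2]*1000;e=np.roll(w,-1,0)-w
print(w.round(1),w.mean(0).round(1),np.degrees(np.arctan2(e[:,1],e[:,0])).round(1),np.hypot(*e.T).round(1))
go(*(w.mean(0)),90,2)"
```

```text
[[519.8 -24.8]
 [513.2  17.6]
 [470.6  14. ]
 [473.9 -30.6]] [494.4  -6. ] [  98.8 -175.1  -85.8    7.2] [42.9 42.7 44.7 46.3]
t 18.93 tcp [628.2  98.6 112.2] jaw 153.7 tilt 0.38 w 68.3 F [-0.5  0.6 -0.9] j6 -0.87
rot first [ 0.006 -0.495  0.004] then travel [-99.8  22.2 137.4] | travel before rot [-153.2   21.1   73.7]
```

```bash
python3 -m creep '{"travel":[[-38,0,18],[-38,0,18],[-38,0,19],[-39,0,19],[0,0,0],[0,0,0],[0,0,0],[0,0,0]],"delta_rot":[[0,0,0],[0,0,0],[0,0,0],[0,0,0],[0,-0.182,0],[0,-0.182,0],[0,-0.182,0],[0,0,0]],"grip":[0.2,0.2,0.2,0.2,0.2,0.2,0.2,0.2]}'; python3 -c "
from h import *
go(494,-6.5,25,5)"
```

```text
t: 19.92
tcp_pos: [0.4916, -0.0065, 0.108]
eef_rot: [0.479, -0.478, -0.52, 0.521]
contact_force: [-0.2, 0.1, -0.5]
width: 0.0682
t 19.93 tcp [491.6  -6.5 108. ] jaw -175.2 tilt 0.1 w 68.2 F [-0.2  0.1 -0.5] j6 -0.23
rot first [-0.002 -0.004 -0.   ] then travel [-0.2 83.  -2.4] | travel before rot [-0.2 83.  -2.6]
```

```bash
python3 -m creep '{"travel":[[0,40,-2],[0,30,0],[0,12,0],[0,0,0],[0,0,0],[0,0,0]],"delta_rot":[[0,0,0],[0,0,0],[0,0,0],[0,0,0],[0,0,0],[0,0,0]],"grip":[0.2,0.2,0.2,0.2,0.2,0.2]}'; python3 -c "
from h import *
go(494,-6.5,25,5)"
```

```text
t: 20.68
tcp_pos: [0.4951, -0.0059, 0.0279]
eef_rot: [-0.478, 0.479, 0.522, -0.52]
contact_force: [0.5, -0.2, -0.0]
width: 0.0686
t 20.68 tcp [495.1  -5.9  27.9] jaw -175.1 tilt 0.14 w 68.6 F [ 0.5 -0.2 -0. ] j6 -0.23
rot first [ 0.002 -0.001  0.   ] then travel [-0.5  2.9  1.1] | travel before rot [-0.5  2.9  1.1]
```

```bash
python3 -m creep '{"travel":[[0,3,1],[0,0,0],[0,0,0],[0,0,0],[0,0,0],[0,0,0],[0,0,0]],"delta_rot":[[0,0,0],[0,0,0],[0,0,0],[0,0,0],[0,0,0],[0,0,0],[0,0,0]],"grip":[0.28,0.36,0.42,0.46,0.5,0.6,0.6]}' 50;python3 -m creep '{"travel":[[0,0,0],[0,0,0]],"delta_rot":[[0,0,0],[0,0,0]],"grip":[0.6,0.6]}' 50; python3 -c "
from h import *
go(494,-6.5,25,5)"
```

```text
t: 21.55
tcp_pos: [0.4932, -0.0063, 0.0242]
eef_rot: [0.478, -0.478, -0.521, 0.521]
contact_force: [-3.0, 0.8, 5.6]
width: 0.0434
t: 21.8
tcp_pos: [0.4932, -0.0063, 0.0242]
eef_rot: [0.478, -0.478, -0.521, 0.521]
contact_force: [-2.4, 0.5, 6.4]
width: 0.0443
t 21.8 tcp [493.2  -6.3  24.2] jaw -175.1 tilt 0.02 w 44.3 F [-2.4  0.5  6.4] j6 -0.23
rot first [-0.    -0.001 -0.   ] then travel [-0.3 -0.8 -0.8] | travel before rot [-0.3 -0.8 -0.8]
```

```bash
python3 -m creep '{"travel":[[0,-3,0],[0,-12,0],[0,-25,0],[0,-25,0],[0,0,0],[0,0,0]],"delta_rot":[[0,0,0],[0,0,0],[0,0,0],[0,0,0],[0,0,0],[0,0,0]],"grip":[0.6,0.6,0.6,0.6,0.6,0.6]}' 50; python3 -c "
from h import *
go(456.5,227.6,90,-20.2)"
```

```text
t: 22.55
tcp_pos: [0.4925, -0.0063, 0.0881]
eef_rot: [0.479, -0.478, -0.521, 0.521]
contact_force: [-0.7, -0.5, -3.3]
width: 0.0435
t 22.55 tcp [492.5  -6.3  88.1] jaw -175.1 tilt 0.08 w 43.5 F [-0.7 -0.5 -3.3] j6 -0.23
rot first [-0.001  0.438 -0.   ] then travel [207.1  -1.9 114.5] | travel before rot [236.1  -1.8  15.9]
```

```bash
python3 -m creep '{"travel":[[47,0,3],[47,0,3],[47,0,3],[47,0,3],[48,0,4],[0,0,0],[0,0,0],[0,0,0]],"delta_rot":[[0,0,0],[0,0,0],[0,0,0],[0,0,0],[0,0.146,0],[0,0.146,0],[0,0.146,0],[0,0,0]],"grip":[0.6,0.6,0.6,0.6,0.6,0.6,0.6,0.6]}';python3 -m creep '{"travel":[[0,40,0],[0,35,0],[0,3,0],[0,0,0],[0,0,0]],"delta_rot":[[0,0,0],[0,0,0],[0,0,0],[0,0,0],[0,0,0]],"grip":[0.6,0.6,0.6,0.6,0.6]}'; python3 -c "
from h import *
go(456.5,227.6,-6.8,-20.2)
s=cam('scene');h=cv2.cvtColor(s['image'],cv2.COLOR_RGB2HSV)
crop(s,300,230,390,310,6,'s14')
crop(s,210,180,300,250,6,'s14b')
for n in('top','scene'):
  s=cam(n)
  for X in[(.4565,.2276,.0),]: print(n,proj(s,X))
  h=cv2.cvtColor(s['image'],cv2.COLOR_RGB2HSV)
  # disc centre: grey between black and cream
"
```

```text
t: 23.55
tcp_pos: [0.4563, 0.2271, 0.0874]
eef_rot: [-0.579, 0.58, 0.404, -0.406]
contact_force: [-0.1, -0.7, -2.2]
width: 0.0437
t: 24.18
tcp_pos: [0.4581, 0.2283, 0.0122]
eef_rot: [0.58, -0.58, -0.406, 0.404]
contact_force: [0.9, 0.7, -2.9]
width: 0.0437
t 24.18 tcp [458.1 228.3  12.2] jaw 159.9 tilt 0.18 w 43.7 F [ 0.9  0.7 -2.9] j6 -1.13
rot first [0.002 0.001 0.003] then travel [-1.2 19.   1.2] | travel before rot [-1.3 19.   1.3]
top [223.08906861 229.48440888]
scene [343.09581773 272.88699945]
```

```bash
python3 -m creep '{"travel":[[0,9,0.5],[0,5,0],[0,2,0],[0,0,0],[0,0,0]],"delta_rot":[[0,0,0],[0,0,0],[0,0,0],[0,0,0],[0,0,0]],"grip":[0.6,0.6,0.6,0.6,0.6]}';python3 -m creep '{"travel":[[0,1.5,0],[0,0,0],[0,0,0]],"delta_rot":[[0,0,0],[0,0,0],[0,0,0]],"grip":[0.6,0.6,0.6]}'; python3 -m creep '{"travel":[[0,1,0],[0,0,0],[0,0,0]],"delta_rot":[[0,0,0],[0,0,0],[0,0,0]],"grip":[0.6,0.6,0.6]}'
```

```text
t: 24.95
tcp_pos: [0.4567, 0.2278, -0.0052]
eef_rot: [-0.58, 0.58, 0.405, -0.405]
contact_force: [-0.4, 0.3, -3.0]
width: 0.044
t: 25.32
tcp_pos: [0.4566, 0.2277, -0.0066]
eef_rot: [0.58, -0.58, -0.405, 0.405]
contact_force: [0.1, 0.6, -2.9]
width: 0.0439
t: 25.7
tcp_pos: [0.4567, 0.2278, -0.0068]
eef_rot: [-0.58, 0.58, 0.405, -0.405]
contact_force: [-2.1, -0.5, 4.6]
width: 0.0434
```

Contact came at the predicted -6.8 mm. I press 0.3 mm more, release and rise, then measure the disc.

```bash
python3 -m creep '{"travel":[[0,0.3,0],[0,-0.3,0],[0,0,0],[0,0,0],[0,-4,0],[0,-20,0],[0,-40,0],[0,-30,0]],"delta_rot":[[0,0,0],[0,0,0],[0,0,0],[0,0,0],[0,0,0],[0,0,0],[0,0,0],[0,0,0]],"grip":[0.6,0.48,0.4,0.3,0.2,0.1,0.0,0.0]}'; python3 -c "
from h import *
for n in('top','scene'):
  s=cam(n);im=s['image'].astype(int);h=cv2.cvtColor(s['image'],cv2.COLOR_RGB2HSV)
  u,v=proj(s,(.493,-.006,.036)).astype(int)
  print(n,u,v);print('row V',h[v,u-40:u+41:2,2].tolist());print('row S',h[v,u-40:u+41:2,1].tolist());print('col V',h[v-40:v+41:2,u,2].tolist());print('col S',h[v-40:v+41:2,u,1].tolist())
go(493,-6,60,0)"
```

```text
t: 26.7
tcp_pos: [0.457, 0.228, 0.0879]
eef_rot: [-0.58, 0.58, 0.405, -0.404]
contact_force: [-0.4, -0.3, -0.3]
width: 0.0854
top 312 214
row V [12, 10, 12, 13, 13, 12, 10, 15, 10, 36, 145, 138, 138, 139, 99, 79, 80, 80, 82, 80, 80, 81, 78, 78, 79, 79, 80, 137, 136, 137, 105, 13, 26, 24, 28, 25, 27, 25, 26, 22, 24]
row S [85, 0, 21, 59, 39, 21, 26, 85, 51, 42, 56, 54, 55, 55, 31, 6, 6, 13, 12, 10, 10, 9, 3, 3, 6, 10, 10, 54, 53, 54, 56, 98, 20, 32, 9, 20, 28, 10, 20, 23, 21]
col V [24, 25, 21, 26, 23, 27, 24, 21, 26, 26, 17, 132, 243, 239, 243, 141, 142, 76, 80, 79, 80, 81, 81, 80, 80, 81, 83, 81, 139, 137, 139, 141, 60, 11, 14, 12, 22, 24, 22, 24, 24]
col S [11, 20, 12, 10, 11, 19, 11, 24, 39, 20, 45, 58, 47, 47, 49, 13, 9, 7, 6, 3, 10, 9, 13, 3, 6, 9, 12, 25, 55, 52, 53, 54, 51, 46, 0, 21, 23, 21, 23, 11, 21]
scene 250 214
row V [21, 22, 21, 22, 22, 19, 19, 24, 21, 19, 41, 127, 128, 126, 116, 61, 63, 62, 61, 61, 65, 65, 62, 64, 62, 63, 65, 60, 113, 128, 126, 129, 50, 13, 8, 12, 10, 15, 11, 12, 2]
row S [36, 35, 12, 35, 12, 40, 13, 11, 24, 0, 44, 54, 56, 55, 7, 8, 4, 8, 8, 4, 8, 4, 8, 8, 8, 4, 8, 4, 52, 58, 55, 57, 56, 59, 32, 21, 77, 17, 46, 21, 255]
col V [18, 20, 20, 21, 23, 27, 21, 20, 20, 19, 21, 19, 21, 13, 9, 55, 61, 62, 64, 61, 65, 61, 62, 62, 62, 132, 85, 83, 83, 83, 236, 240, 240, 240, 180, 32, 22, 24, 24, 23, 22]
col S [14, 26, 51, 24, 11, 19, 24, 51, 13, 27, 24, 40, 12, 20, 113, 9, 4, 8, 4, 0, 8, 4, 8, 8, 4, 2, 3, 9, 9, 3, 38, 36, 36, 36, 54, 16, 35, 11, 21, 11, 12]
t 26.8 tcp [458.8 229.5  90. ] jaw 159.9 tilt 0.47 w 85.3 F [ 1.   0.3 -0. ] j6 -1.13
rot first [ 0.005 -0.351  0.006] then travel [-235.5   30.   -34.2] | travel before rot [-209.5   29.  -113. ]
```

```bash
python3 -c "
from h import *
for n in('top','scene'):
  s=cam(n);h=cv2.cvtColor(s['image'],cv2.COLOR_RGB2HSV)
  u,v=proj(s,(.493,-.006,.036)).astype(int)
  m=((h[...,1]<30)&(h[...,2]>50)).astype(np.uint8);k=np.zeros_like(m);k[v-25:v+30,u-25:u+26]=1
  cs,_=cv2.findContours(m*k,cv2.RETR_EXTERNAL,cv2.CHAIN_APPROX_NONE);c=max(cs,key=cv2.contourArea)
  w=ray(s,c[:,0],.036)[:,:2]*1000
  print(n,cv2.boundingRect(c),'bbox',w.min(0).round(1),w.max(0).round(1),cv2.minEnclosingCircle(w.astype(np.float32)))
  # upper rim (far half) gives circle without the side wall
  far=w[(c[:,0,1]<v+ (0 if n=='scene' else 3))]
  A=np.c_[2*far,np.ones(len(far))];b=(far**2).sum(1);x=np.linalg.lstsq(A,b,rcond=None)[0];print('fit',x[:2].round(1),np.sqrt(x[2]+x[0]**2+x[1]**2).round(1))
"
```

```text
top (300, 204, 25, 25) bbox [457.9 -36.7] [520.1  25.5] ((490.18817138671875, -5.701387882232666), 32.7141227722168)
fit [490.3  -6.8] 30.5
scene (237, 204, 29, 29) bbox [459.5 -38.6] [536.2  37.1] ((497.6839599609375, -0.5935051441192627), 40.86376953125)
fit [491.4  -6.7] 31.2
```

```bash
python3 -m creep '{"travel":[[-42,0,-22.5],[-42,0,-22.5],[-42,0,-22.5],[-42,0,-22.5],[-40.5,0,-22.5],[0,0,0],[0,0,0]],"delta_rot":[[0,0,0],[0,0,0],[0,0,0],[0,0,0],[0,0.174,0],[0,0.174,0],[0,0.174,0]],"grip":[0,0,0,0,0,0,0]}' >/dev/null;python3 -m creep '{"travel":[[0,0,0],[0,0,0],[0,0,0],[0,0,0],[0,0,0],[0,0,0]],"delta_rot":[[0,0.174,0],[0,0.174,0],[0,0.174,0],[0,0.174,0],[0,0,0],[0,0,0]],"grip":[0,0,0,0,0,0]}'; python3 -c "
from h import *
go(491,-6.4,-8,90)"
```

```text
t: 28.52
tcp_pos: [0.4899, -0.0069, 0.0856]
eef_rot: [-0.707, 0.707, 0.001, -0.002]
contact_force: [-0.2, -0.2, -0.6]
width: 0.0853
t 28.52 tcp [489.9  -6.9  85.6] jaw 90.2 tilt 0.09 w 85.3 F [-0.2 -0.2 -0.6] j6 -1.89
rot first [ 0.     0.003 -0.002] then travel [ 1.1 93.6  0.5] | travel before rot [ 1.3 93.6  0.6]
```

```bash
python3 -m creep '{"travel":[[0.5,40,0],[0,25,0],[0,10,0],[0,0,0],[0,0,0]],"delta_rot":[[0,0,0],[0,0,0],[0,0,0],[0,0,0],[0,0,0]],"grip":[0,0,0,0,0]}';python3 -m creep '{"travel":[[0,8,0],[0,6,0],[0,4,0],[0,0,0],[0,0,0]],"delta_rot":[[0,0,0],[0,0,0],[0,0,0],[0,0,0],[0,0,0]],"grip":[0,0,0,0,0]}'; python3 -c "
from h import *
go(491,-6.4,-8,90)"
```

```text
t: 29.15
tcp_pos: [0.4917, -0.0066, 0.0122]
eef_rot: [0.707, -0.707, -0.001, -0.0]
contact_force: [-1.5, 0.6, 1.3]
width: 0.0855
t: 29.78
tcp_pos: [0.4909, -0.0068, -0.0067]
eef_rot: [0.707, -0.707, -0.0, 0.0]
contact_force: [-0.1, -0.0, 1.0]
width: 0.0856
t 29.77 tcp [490.9  -6.8  -6.7] jaw 90.1 tilt 0.01 w 85.6 F [-0.1 -0.   1. ] j6 -1.89
rot first [-0.     0.001  0.   ] then travel [0.1 1.3 0.4] | travel before rot [0.1 1.3 0.4]
```

```bash
python3 -m creep '{"travel":[[0,0.5,0],[0,0,0],[0,0,0],[0,0,0],[0,0,0],[0,0,0],[0,0,0]],"delta_rot":[[0,0,0],[0,0,0],[0,0,0],[0,0,0],[0,0,0],[0,0,0],[0,0,0]],"grip":[0.06,0.12,0.17,0.21,0.25,0.35,0.35]}' 55;python3 -m creep '{"travel":[[0,0,0],[0,0,0]],"delta_rot":[[0,0,0],[0,0,0]],"grip":[0.35,0.35]}' 55;python3 -c "
from h import *
go(491,-6.4,-8,90)"
```

```text
t: 30.65
tcp_pos: [0.4908, -0.007, -0.0063]
eef_rot: [-0.707, 0.707, 0.0, -0.0]
contact_force: [-1.5, -1.4, 7.5]
width: 0.0638
t: 30.9
tcp_pos: [0.4909, -0.0071, -0.0063]
eef_rot: [-0.707, 0.707, 0.0, -0.0]
contact_force: [-1.4, -2.8, 7.6]
width: 0.064
t 30.9 tcp [490.9  -7.1  -6.3] jaw 90.1 tilt 0.02 w 64.0 F [-1.4 -2.8  7.6] j6 -1.89
rot first [0.    0.001 0.   ] then travel [0.1 1.7 0.7] | travel before rot [0.1 1.7 0.7]
```

```bash
python3 -m creep '{"travel":[[0,-2,0],[0,-8,0],[0,-20,0],[0,-25,0],[0,0,0],[0,0,0]],"delta_rot":[[0,0,0],[0,0,0],[0,0,0],[0,0,0],[0,0,0],[0,0,0]],"grip":[0.35,0.35,0.35,0.35,0.35,0.35]}' 65;python3 -c "
from h import *
go(454.8,-229,48,90)"
```

```text
t: 31.65
tcp_pos: [0.49, -0.0069, 0.0472]
eef_rot: [0.707, -0.707, 0.0, 0.001]
contact_force: [-0.3, 0.4, -2.3]
width: 0.0633
t 31.65 tcp [490.   -6.9  47.2] jaw 90.0 tilt 0.07 w 63.3 F [-0.3  0.4 -2.3] j6 -1.89
rot first [-0.     0.    -0.001] then travel [ -35.2   -0.8 -222.1] | travel before rot [ -35.3   -0.8 -222.1]
```

```bash
python3 -m creep '{"travel":[[-7,0,-44],[-7,0,-44],[-7,0,-45],[-7,0,-45],[-7.5,0,-44],[0,0,0],[0,0,0]],"delta_rot":[[0,0,0],[0,0,0],[0,0,0],[0,0,0],[0,0,0],[0,0,0],[0,0,0]],"grip":[0.35,0.35,0.35,0.35,0.35,0.35,0.35]}';python3 -m creep '{"travel":[[0,25,0],[0,16,0],[0,3,0],[0,0,0],[0,0,0]],"delta_rot":[[0,0,0],[0,0,0],[0,0,0],[0,0,0],[0,0,0]],"grip":[0.35,0.35,0.35,0.35,0.35]}';python3 -c "
from h import *
go(454.7,-229,-9.3,90)
s=cam('scene');crop(s,150,130,250,210,6,'s15')"
```

```text
t: 32.52
tcp_pos: [0.4547, -0.2286, 0.0468]
eef_rot: [0.707, -0.707, 0.001, 0.001]
contact_force: [0.3, -0.5, -1.9]
width: 0.0637
t: 33.15
tcp_pos: [0.4562, -0.2286, 0.0045]
eef_rot: [-0.707, 0.707, 0.001, -0.0]
contact_force: [-0.3, -0.1, -1.5]
width: 0.0634
t 33.15 tcp [ 456.2 -228.6    4.5] jaw 90.1 tilt 0.08 w 63.4 F [-0.3 -0.1 -1.5] j6 -1.42
rot first [0.    0.002 0.001] then travel [-1.5 13.8 -0.4] | travel before rot [-1.5 13.8 -0.4]
```

```bash
python3 -m creep '{"travel":[[0,6,0],[0,4,0],[0,1,0],[0,0,0],[0,0,0]],"delta_rot":[[0,0,0],[0,0,0],[0,0,0],[0,0,0],[0,0,0]],"grip":[0.35,0.35,0.35,0.35,0.35]}';python3 -m creep '{"travel":[[0,1.5,0],[0,0,0],[0,0,0]],"delta_rot":[[0,0,0],[0,0,0],[0,0,0]],"grip":[0.35,0.35,0.35]}'; python3 -m creep '{"travel":[[0,1,0],[0,0,0],[0,0,0]],"delta_rot":[[0,0,0],[0,0,0],[0,0,0]],"grip":[0.35,0.35,0.35]}'
```

```text
t: 33.83
tcp_pos: [0.4556, -0.2289, -0.0071]
eef_rot: [-0.707, 0.707, 0.0, -0.0]
contact_force: [0.2, 0.1, -1.6]
width: 0.0634
t: 34.2
tcp_pos: [0.4555, -0.2288, -0.0087]
eef_rot: [-0.707, 0.707, 0.0, -0.0]
contact_force: [1.5, -0.2, -2.2]
width: 0.0633
t: 34.58
tcp_pos: [0.4557, -0.2289, -0.0091]
eef_rot: [-0.707, 0.707, 0.001, -0.0]
contact_force: [-1.4, 0.4, 5.8]
width: 0.0632
```

Contact at -9.1 mm (predicted -9.3). I release, rise and back away so the cameras can see.

```bash
python3 -m creep '{"travel":[[0,0.3,0],[0,-0.3,0],[0,0,0],[0,0,0],[0,0,0],[0,-4,0],[0,-20,0],[0,-40,0]],"delta_rot":[[0,0,0],[0,0,0],[0,0,0],[0,0,0],[0,0,0],[0,0,0],[0,0,0],[0,0,0]],"grip":[0.35,0.22,0.14,0.06,0,0,0,0]}' ;python3 -m creep '{"travel":[[0,-50,0],[0,-50,0],[-20,-20,-55],[-20,0,-55],[-20,0,-55],[-20,0,-55],[0,0,0],[0,0,0]],"delta_rot":[[0,0,0],[0,0,0],[0,0,0],[0,0,0],[0,0,0],[0,0,0],[0,0,0],[0,0,0]],"grip":[0,0,0,0,0,0,0,0]}'; python3 -c "
from h import *
s=cam('scene');t=cam('top')
C=[('pin',(.630,-.101)),('hex',(.6275,.098)),('sq',(.4565,.2276)),('disc',(.4547,-.229))]
rows=[]
for q in(s,t):
  r=[]
  for n,(x,y) in C:
    u,v=proj(q,(x,y,.015)).astype(int);r.append(cv2.resize(q['image'][v-27:v+28,u-27:u+28,::-1],(200,200),interpolation=cv2.INTER_CUBIC))
  rows.append(cv2.hconcat(r))
cv2.imwrite('pics/fin.png',cv2.vconcat(rows))
go(454,-229,0)"
```

```text
t: 35.58
tcp_pos: [0.4542, -0.2286, 0.0538]
eef_rot: [0.707, -0.707, 0.001, 0.002]
contact_force: [0.7, -0.4, 0.3]
width: 0.0851
t: 36.58
tcp_pos: [0.3753, -0.4487, 0.1741]
eef_rot: [0.707, -0.707, 0.0, 0.0]
contact_force: [0.1, 0.4, 0.1]
width: 0.0853
t 36.67 tcp [ 376.  -447.9  174.5] jaw 90.1 tilt 0.01 w 85.7 F [-0.9 -0.3  1.2] j6 -0.97
rot first [-0. -0.  0.] then travel [ 78.4 174.5 218.7] | travel before rot [ 78.4 174.5 218.7]
```

View pics/fin.png

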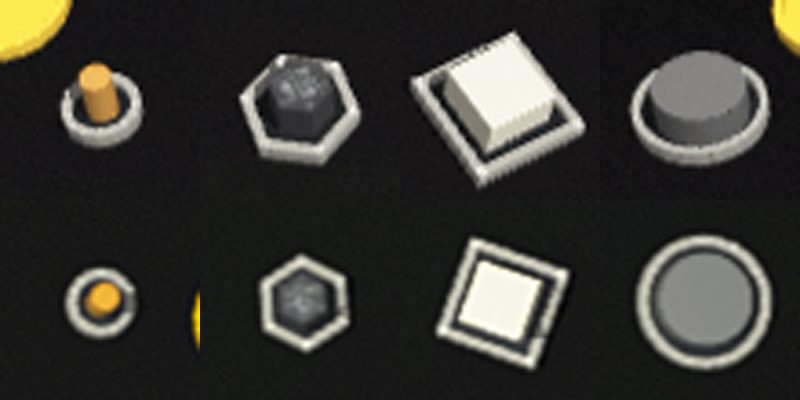

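All four pieces stand upright inside their own trays in both views, with clear gaps all round: pin (100,300), hex (303,302), square (503,300) and disc (705,300). I hand the job in.

```bash
python3 -m creep '{"travel":[[0,0,0],[0,0,0]],"delta_rot":[[0,0,0],[0,0,0]],"grip":[0,0]}'; python3 -c "
from h import *
print(job_done())"
```

```text
t: 36.92
tcp_pos: [0.3762, -0.4482, 0.1746]
eef_rot: [-0.707, 0.707, 0.001, -0.001]
contact_force: [-0.3, 0.0, 0.8]
width: 0.0852
the job is handed in; nothing more can be done
None
```

I took the stack apart from the top down and put the pin, hex block, square block and disc each in its own grey tray. I lowered each piece until it touched the tray floor before letting go. The job was handed in at about 37 s, with the arm clear of everything.

**Last checks:** in the final views from both cameras, all four pieces are upright and inside their trays, with a gap all round. Each touched down within about 0.2 mm of the height I worked out for its tray floor. The highest force I read was under 10 N. I never went near the pellet dish, but I did not photograph it again at the end.

**What disagreed:** the fingertips turned out to sit over 20 mm behind the reported tool point, not at it.
- **Pin:** it was held only near its top, and the gripper width read 16 mm instead of 20.
- **Hex block:** the first attempt to grip it closed on air above the block without touching it. I reopened, went about 18 mm lower and gripped it properly.

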